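# Lock a belt tensioner back with its pin

## Task

The belt drive unit is ready for its new belt: take the locking pin from the tool block, put it through the hole in the lug of the sprung tension arm, and with the pin swing the arm back against its spring, feeling for the locking hole underneath, until the pin drops in; seat it fully home and let go, so that the arm stays locked back. Work gently: do not force the pin and never let the arm fly back, and leave everything else where it is.

Things in the scene. Friction and masses are not known exactly. Their poses are not given: they have to be found in the camera images.
- drive: Belt drive unit, fixed to the table, belt off: aluminium plate 200 (x) by 270 (y) mm on standoffs, top face 70 mm above the table; motor below, two toothed pulleys (at most 101 mm above the table) on its +x half, belt tensioner on its -x half. Origin on the table under the plate's centre, z up.
- pivot (a point): Vertical axis of the tension arm, fixed to the unit, at the height of the arm's top face (98 mm). Under the lug a fixed steel lock sector curves round it, flat face 84 mm above the table, 2 mm below the arm, with one hole 9.2 mm wide, 14 mm deep, 62 mm from this axis. It lines up with the lug hole somewhere between 0.45 and 0.85 rad of swing: not measured, to be seen from above or felt.
- tension_arm (a joint): Swing of the tension arm: an aluminium bell crank 12 mm thick (86 to 98 mm above the table; bolt heads 6 mm higher), a black idler wheel on one end, a square 26 mm lug with a hole on the other. 0 = at rest on its stop, grows counter-clockwise from above to 1.0 rad, against a spring: 3 N at the lug hole at 0, 7 N at 1.0 rad. Let go, it flies back.
- lug_hole (a point): Mouth of the lug's round through hole, 9.2 mm wide, on the arm's top face (98 mm above the table), 62 mm from the pivot; moves with the arm. z up.
- holder: Grey tool block, fixed to the table, 150 (x) by 48 (y) by 40 mm, with three upright holes 9.5 mm wide, 32 mm deep, at x = -48, 0 and +48 mm on its middle line. Pin, driver and punch stand in them in any order. Origin under its centre.
- pin: Locking pin, loose, 55 to 100 g, upright in the tool block: steel shaft 8 mm thick, 24 mm long; above it a round shoulder 14 mm wide, 10 mm high; then a flat-sided aluminium grip 24 (x) by 16 (y) by 30 mm high. Origin on the axis at the shoulder's underside, z up. Home: shoulder on the lug, shaft 10 mm into the locking hole; while the tip rides on the sector the pin stands 10 mm higher.
- pin_tip (a point): End of the pin's shaft, 24 mm below its origin; the last 4 mm taper from 8 to 3 mm thick.
- pin_grip (a point): Middle of the pin's grip, 27 mm above its origin (the grip spans 10 to 40 mm above the origin).
- driver: Bystander in the tool block: hex driver with a round black handle 24 mm wide, 58 mm above the block.
- punch: Bystander in the tool block: plain round punch 14 mm wide, 46 mm above the block.
- spacer: Bystander: small steel spacer ring, 20 mm wide, 8 mm high, lying on the drive's plate near a corner.
- spare_wheel: Bystander: black spare idler wheel with steel flanges, 42 mm wide, 20 mm high, on the table.
- screwdriver: Bystander: screwdriver lying on the table, right of the drive unit.
- adapter: Bystander: black power adapter, 85 by 45 by 32 mm.

How it is judged:
On the way, in this order (a step that is already met when the one before it is completed fails the run):
1. the pin is lifted out of the tool block (z of pin_tip in the frame of holder above 0.045 m), for 0.1 s.
2. the pin stands through the hole of the arm's lug, the arm still near rest (horizontal distance between pin and lug_hole below 0.004 m and z of pin_tip in the frame of lug_hole below -0.01 m and value of joint tension_arm below 0.3 rad), for 0.1 s.
At the end, for the whole second after the job is handed in: The arm is held back by the pin (swing over 0.40 rad): the pin stands in the lug hole (axis within 3 mm, within 11 degrees of upright) with its shoulder home on the lug (within 2.5 mm), released and at rest (value of joint tension_arm above 0.4 rad and horizontal distance between pin and lug_hole below 0.003 m and z of pin in the frame of lug_hole below 0.0025 m and angle between pin's own z axis and vertical below 0.2 rad and linear speed of pin below 0.01 m/s); the robot touches nothing.
It fails at once if the pin is forced: more than 45 N in all between the pin and the drive unit (contact force between pin and drive above 45 N).
It fails at once if the fingers or the robot push on the drive unit with more than 40 N (contact force between any of the fingers, the arm and drive above 40 N).
It fails at once if the arm flies back (faster than 4 rad/s) (velocity of joint tension_arm below -4 rad/s).
It fails at once if a bystander is disturbed (moved over 30 mm) (distance of any of driver, punch, spacer, spare_wheel, screwdriver, adapter from where it was at the start of the episode above 0.03 m).
It also fails if it takes over 67 s, if anything falls off the work surface, if the arm or the gripper's body presses on something with over 40 N, if the wrist force passes 120 N, or if a joint passes its speed limit or range.

## Robot

A 6-joint arm with a two-finger parallel gripper is mounted at the origin on the work surface. World frame = base frame: x ahead of the robot, y to its left, z up, the work surface at z = 0. Lengths are in m, angles in rad, forces in N, time in s.
With the tool pointing down it reaches from about 0.425 to 0.925 m from the base axis. Payload 12.5 kg.
Tool frame: the origin (TCP) lies at the very end of the fingers, on their centre line; the grasp point (between the pads) lies 19 mm behind it; z points along the fingers, y is the direction in which the jaws open and shut (so a half turn about z gives the same grasp; the last joint's range is limited). The gripper opens to 85 mm and grips with 20 to 120 N. Pads are 22 mm wide; open, the fingers measure 114 mm over their backs; the gripper's body (76 mm by 85 mm) begins 54 mm behind the grasp point. The pads swing forward as they close: fully open they stand 13 mm farther back than shut.
Start: joints at [1.198, 0.491, 1.559, -0, 1.092, -0.106], TCP at [0.165, 0.603, 0.231] pointing down, gripper open.
Joint ranges: [-3.1, 3.1], [-0.84, 2.19], [0.05, 2.79], [-1.13, 4.28], [0.06, 2.93], [-2.69, 2.69]. Speed limits (rad/s): [2.22, 2.22, 2.79, 3.14, 3.14, 3.14].

## Interface

Orientations are given as a rotation vector (axis times angle).
In Python, from bench import robot, vision, find_in, trace gives the robot as it stands.
- The arm moves only by the tool drive_tool, never from a script. Its argument "rows" is a list of rows, each a list of 5 numbers: the finger opening in mm, from 0 to 85.4, then the shift along the tool's x, y, z in mm, then the turn about the tool's z in degrees. A call has exactly 5 rows; each row is the pose to reach, as a shift and turn from the pose commanded when the call began, along the tool's axes at that moment; what a row does not reach only later rows make up. A row lasts 1/12 s, in which the tool goes at most 41.7 mm and 7.16 degrees, less where a joint would pass 70% of its speed; a pose out of reach is approached as far as the arm can. A call with a gripper value outside its range is refused whole. The fingers move at their own pace and stop on an object; "squeeze" is the grip in N (left out, the last holds). Time passes only in rows, so rows that repeat a pose let the fingers close, or fill a call up. It gives the time, the measured TCP pose, the force and the opening at its end, in the units of the state.
- robot.get_obs(): the state, without advancing time (a new reading comes with each control period).
- vision.camera(name): name is "side" or "top"; returns a dict with "color" (480x640x3 uint8, red, green, blue), "vertical_fov" (degrees; the focal length in pixels is half the picture's height over the tangent of half this angle, whatever the lens; pixels are square), "cx", "cy" (the principal point, pixels), "D" ([k1, k2, p1, p2, k3] as OpenCV has them; the pictures are not rectified), "rvec" (rotation vector, rad) and "tvec" (3), from world to camera coordinates, as OpenCV has them. Camera axes: x right, y down, z forward; pixel columns grow to the right and rows downward; lengths in m; the calibration is good to about 2 mm. A picture is of the moment at which its call begins. There is no depth.
- robot.close_job(): hands the job in, once; it reports no verdict.
Trained networks look in a picture, given as the dict that the camera call returned (one of the last four; its "shot" number tells which), for a name from the list of things; names that differ only in an ending like _2 or _b are one class to them, and where a whole thing is asked for, a point or a joint stands for the part that bears it (a point fixed in the world has none). Each returns a list of dicts, best first, with "p" (0 to 1); they miss things now and then, are a little off and sometimes report something else, mostly with a low value. They report only what shows in the picture. A call takes as long as a camera call.
- find_in(picture, label): "at" ([x, y, z] in m, in the coordinates of the camera as it stood for that picture, good to about 4 mm: the middle of the surface that is visible of it).
- trace(picture, label): "pixels" (480x640 bool, what is visible of it).
The state is a dict: "time": time; "qpos": joint angles; "qvel": joint speeds; "effort": joint torques, N m; "position": TCP position; "tcp_rot": TCP orientation; "wrist_force": force on the tool from outside, world axes, zero at the start; "moment": the same for the moment, N m; "opening": finger opening in m.
Only numpy, scipy, OpenCV 4.12 (cv2) and the standard library are available. Lean on these libraries where they do the work, as an engineer would, in place of code of your own. Each camera call takes 0.05 s, during which the arm holds its last target.

## Working session

There is one attempt and no reset: what is moved stays moved. The work goes in short steps, Python scripts to look and compute and a tool call to move; the robot and the scene stay as the last step left them, time stands still between calls to the robot, and variables do not carry over. Pictures are saved under pics/ and viewed, and the job is handed in when it is done.

Besides the shell and the picture viewer there is one more tool, called in YAML: its name, and indented under it one key for each argument. drive_tool: Moves the arm, as the interface text tells. Its arguments: {"type":"object","properties":{"rows":{"type":"array"},"squeeze":{"type":"number"}},"required":["rows"]}

```bash
mkdir -p pics; ls
cat > h.py <<'E'
import numpy as np, cv2
from bench import robot, vision, find_in, trace
def K(c):
    f=240/np.tan(np.radians(c["vertical_fov"])/2)
    return np.array([[f,0,c["cx"]],[0,f,c["cy"]],[0,0,1]])
def RT(c): return cv2.Rodrigues(np.array(c["rvec"],float))[0], np.array(c["tvec"],float)
def w(c,p):
    R,t=RT(c); return R.T@(np.array(p)-t)
def ray(c,uv,z):
    R,t=RT(c); n=cv2.undistortPoints(np.array([[uv]],float),K(c),np.array(c["D"],float)).ravel()
    d=R.T@np.array([n[0],n[1],1]); o=-R.T@t
    return o+d*(z-o[2])/d[2]
def proj(c,P):
    return cv2.projectPoints(np.array(P,float).reshape(-1,1,3),np.array(c["rvec"],float),np.array(c["tvec"],float),K(c),np.array(c["D"],float))[0].reshape(-1,2)
def save(c,n,crop=None,s=1):
    im=c["color"][:,:,::-1]
    if crop: a,b,d,e=crop; im=im[b:e,a:d]
    if s!=1: im=cv2.resize(im,None,fx=s,fy=s,interpolation=cv2.INTER_CUBIC)
    cv2.imwrite("pics/"+n,im)
E
python3 - <<'E'
from h import *
o=robot.get_obs(); print({k:np.round(v,3) for k,v in o.items()})
for n in("top","side"):
    c=vision.camera(n); save(c,n+"0.png"); R,t=RT(c); print(n,c["vertical_fov"],-R.T@t, c["D"])
    for l in("drive","tension_arm","lug_hole","holder","pin","pin_grip","driver","punch","spacer","pivot","pin_tip","spare_wheel"):
        try: print(l,[(np.round(w(c,d["at"]),4).tolist(),round(d["p"],2)) for d in find_in(c,l)[:2]])
        except Exception as e: print(l,e)
E
```

```text
pics
{'time': np.float64(0.0), 'qpos': array([ 1.198,  0.492,  1.559, -0.   ,  1.092, -0.106]), 'qvel': array([ 0.   , -0.   , -0.002, -0.   ,  0.003,  0.002]), 'effort': array([ 1.0000e-03, -6.1845e+01, -2.6159e+01, -0.0000e+00,  4.0000e-03,
        0.0000e+00]), 'position': array([0.165, 0.603, 0.231]), 'tcp_rot': array([-4.180e-01, -3.113e+00,  2.000e-03]), 'wrist_force': array([-0.287,  0.556, -0.599]), 'moment': array([ 0.059,  0.018, -0.003]), 'opening': np.float64(0.085)}
top 47.382193477094546 [ 0.42242012 -0.01191003  1.27610982] [-0.16840186  0.          0.          0.          0.        ]
drive [([0.6434, -0.1726, 0.0695], 0.71), ([0.4551, 0.1555, 0.0805], 0.35)]
tension_arm [([0.6442, -0.1572, 0.0974], 0.56)]
lug_hole [([0.6413, -0.1576, 0.0962], 0.8), ([0.5573, -0.2509, 0.079], 0.26)]
holder [([0.4989, 0.1627, 0.0444], 0.76)]
pin [([0.4505, 0.1562, 0.085], 0.54), ([0.3947, -0.4474, 0.0235], 0.49)]
pin_grip [([0.4522, 0.1595, 0.0789], 0.61)]
driver [([0.5484, 0.1691, 0.0979], 0.54), ([0.4041, 0.0673, 0.0201], 0.54)]
punch [([0.5004, 0.1627, 0.0852], 0.63), ([0.6393, -0.15
[... 387 characters left out ...]
, -0.1297, 0.0707], 0.73)]
tension_arm [([0.4983, 0.185, 0.0375], 0.63), ([0.6411, -0.1482, 0.0933], 0.62)]
lug_hole [([0.6402, -0.1477, 0.0947], 0.57), ([0.4979, 0.1875, 0.0372], 0.22)]
holder [([0.4999, 0.1849, 0.0378], 0.67), ([0.5009, 0.1695, 0.0665], 0.16)]
pin [([0.4527, 0.1637, 0.0734], 0.81), ([0.6452, -0.1274, 0.0718], 0.22)]
pin_grip [([0.4495, 0.169, 0.0736], 0.68)]
driver [([0.5466, 0.1811, 0.081], 0.58)]
punch [([0.4993, 0.169, 0.0657], 0.46)]
spacer [([0.6464, -0.1294, 0.07], 0.55), ([0.5655, -0.2545, 0.074], 0.52)]
pivot [([0.646, -0.127, 0.0732], 0.92)]
pin_tip [([0.4482, 0.1676, 0.0732], 0.55)]
spare_wheel [([0.4071, 0.0756, 0.0235], 0.65), ([0.3906, -0.4353, 0.0173], 0.22)]
```

Run:
```python
from h import *
c=vision.camera("top"); u=proj(c,[.64,-.16,.09])[0]; print(u)
x,y=map(int,u); 
x0=max(0,min(x-90,640-180)); y0=max(0,min(y-70,480-140)); print(x0,y0)
save(c,"drv0.png",(x0,y0,x0+180,y0+140),4)
u=proj(c,[.5,.16,.06])[0];print(u);x,y=map(int,u); x0=max(0,x-60);y0=max(0,y-50);print(x0,y0)
save(c,"hold0.png",(x0,y0,x0+120,y0+100),5)
```

```text
[383.54325242 184.02390398]
293 114
[239.17645672 247.81484442]
179 197
```

View pics/top0.png

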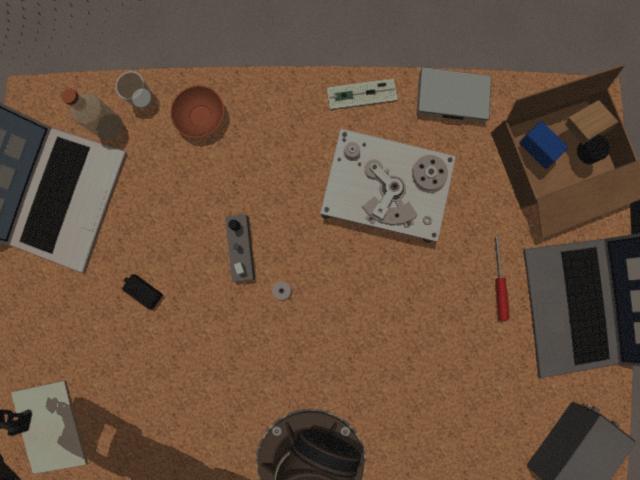

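View pics/side0.png

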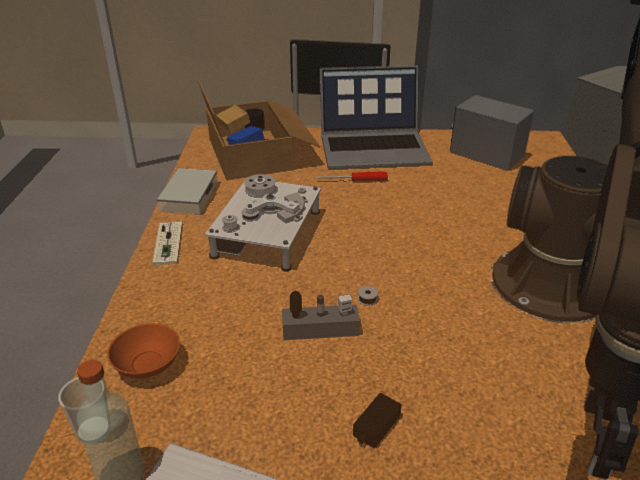

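View pics/drv0.png

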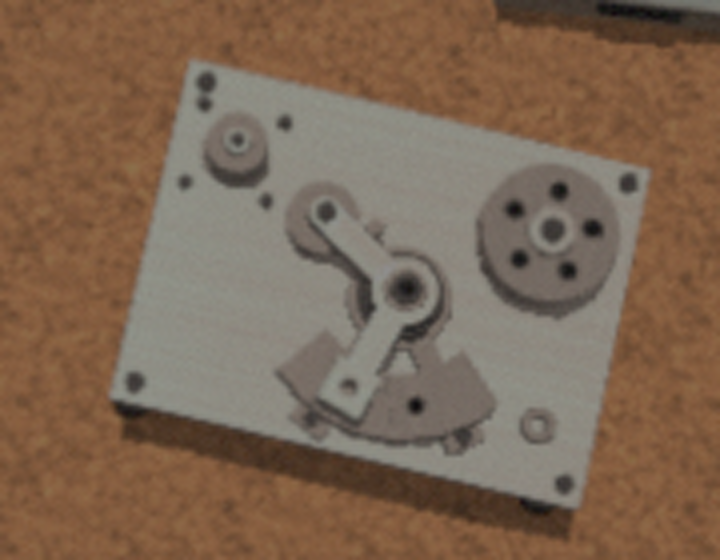

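View pics/hold0.png

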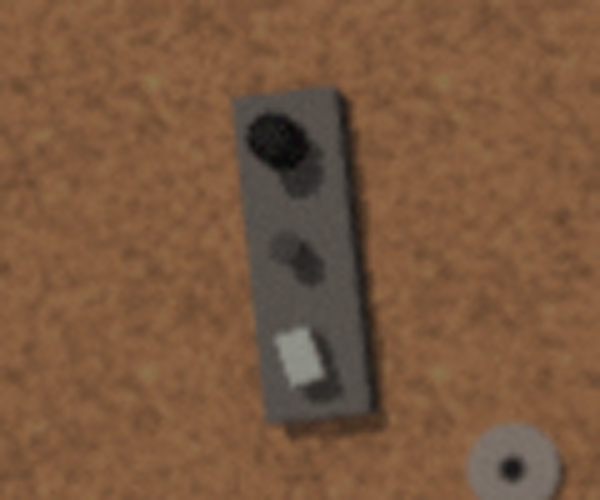

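The overview shows the tool block with driver, punch and pin at about (234,225), (237,246) and (239,269), so the pin is the end nearest the robot. On the drive, the lug hole is at about (380,211), the pivot at (395,186), and a dark hole in the sector at (397,215).

Run:
```python
from h import *
c=vision.camera("top"); s=vision.camera("side")
m=lambda u,v,x0,y0,k:(x0+(u+.5)/k-.5,y0+(v+.5)/k-.5)
lug=ray(c,m(348,387,293,114,4),.098); piv=ray(c,m(407,288,293,114,4),.104); hole=ray(c,m(416,405,293,114,4),.084)
print("lug",lug,"piv",piv,"hole",hole)
for a in(lug,hole): d=a-piv; print(np.hypot(d[0],d[1]),np.arctan2(d[1],d[0]))
corners=[(192,60,.07),(650,170,.07),(578,508,.07),(112,400,.07)]
C=[ray(c,m(u,v,293,114,4),z) for u,v,z in corners]; print(np.round(C,4)); print("ctr",np.mean(C,0),[np.linalg.norm(C[i]-C[i-1]) for i in range(4)])
for i in range(4):
    d=C[i]-C[i-1]; print(np.arctan2(d[1],d[0]))
# holder
H=[ray(c,m(u,v,179,197,5),.04) for u,v in((234,98),(337,88),(374,410),(268,423))]
print(np.round(H,4),np.mean(H,0),[np.linalg.norm(H[i]-H[i-1]) for i in range(4)])
d=H[0]-H[3];print("hold ang",np.arctan2(d[1],d[0]), )
# pin grip top at z=.04+... shoulder rests on the block: .04+.04=.08
G=[ray(c,m(u,v,179,197,5),.08) for u,v in((275,337),(308,326),(327,377),(293,388))]
print("grip",np.round(G,4),np.mean(G,0),[np.linalg.norm(G[i]-G[i-1]) for i in range(4)])
for i in range(4):
    d=G[i]-G[i-1]; print(np.arctan2(d[1],d[0]))
# side views
for l in("lug_hole","pin","holder"):
    t=trace(s,l)
    if t: 
        ys,xs=np.nonzero(t[0]["pixels"]); print(l,t[0]["p"],xs.mean(),ys.mean(),xs.min(),xs.max(),ys.min(),ys.max())
for nm,p in(("lug",lug),("piv",piv),("hole",hole),("grip",np.mean(G,0))): print(nm,"side px",proj(s,p))
u=proj(s,lug)[0].astype(int); print(u); save(s,"sdrv.png",(u[0]-60,u[1]-50,u[0]+60,u[1]+50),6)
u=proj(s,np.mean(G,0))[0].astype(int); print(u); save(s,"spin.png",(u[0]-60,u[1]-50,u[0]+60,u[1]+50),6)
```

```text
lug [ 0.58031364 -0.14987847  0.098     ] piv [ 0.63408896 -0.18194219  0.104     ] hole [ 0.57241817 -0.18909397  0.084     ]
0.06260884256252594 2.603932591334567
0.06208409219468661 -3.026141239237804
[[ 0.7706 -0.0665  0.07  ]
 [ 0.7098 -0.3274  0.07  ]
 [ 0.5169 -0.2818  0.07  ]
 [ 0.5762 -0.0217  0.07  ]]
ctr [ 0.64339243 -0.17437244  0.07      ] [np.float64(0.19957495714813603), np.float64(0.26787150625742984), np.float64(0.19823295947210756), np.float64(0.2667694257750157)]
-0.22647564789848426
-1.7997694399453312
2.9095573478994634
1.3468549384971196
[[0.5735 0.1957 0.04  ]
 [0.5782 0.1483 0.04  ]
 [0.4317 0.1296 0.04  ]
 [0.4254 0.1778 0.04  ]] [0.50221426 0.16284646 0.04      ] [np.float64(0.14918178875361102), np.float64(0.04755770248756203), np.float64(0.14775450190099762), np.float64(0.048599415588096946)]
hold ang 0.120242756439627
grip [[0.4631 0.169  0.08  ]
 [0.468  0.1545 0.08  ]
 [0.4457 0.1458 0.08  ]
 [0.4408 0.1608 0.08  ]] [0.45436786 0.15753706 0.08      ] [np.float64(0.02378996017993744), np.float64(0.015333829892625835), np.float64(0.023934677492103713), np.float64(0.015729747921007946)]
0.353585847681855
-1.2446084896104084
-2.771642994729882
1.8886730149251705
lug_hole 0.76 267.558599695586 206.26179604261796 242 299 194 220
pin 0.58 344.3712121212121 304.5265151515151 337 352 295 315
holder 0.75 320.186165273909 323.380687093779 282 359 305 339
lug side px [[290.05329491 204.5513419 ]]
piv side px [[268.42475855 194.95790151]]
hole side px [[294.67273897 201.03782687]]
grip side px [[343.56613836 296.58981552]]
[290 204]
[343 296]
```

View pics/sdrv.png

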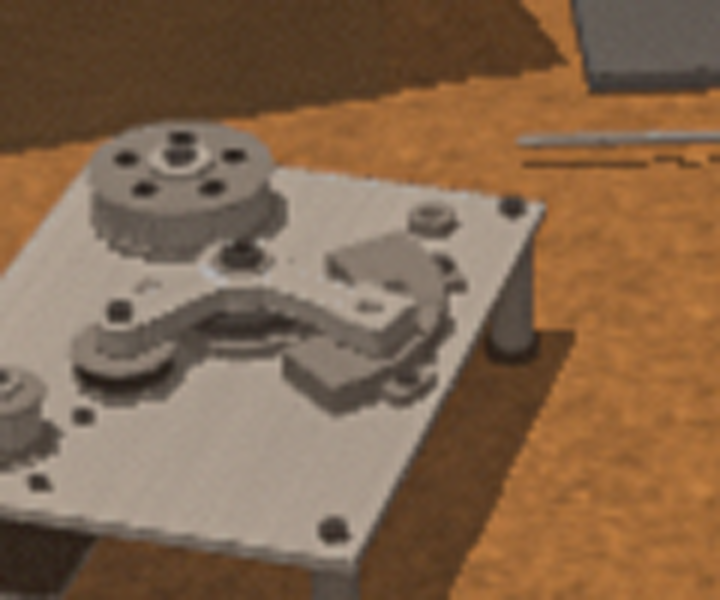

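View pics/spin.png

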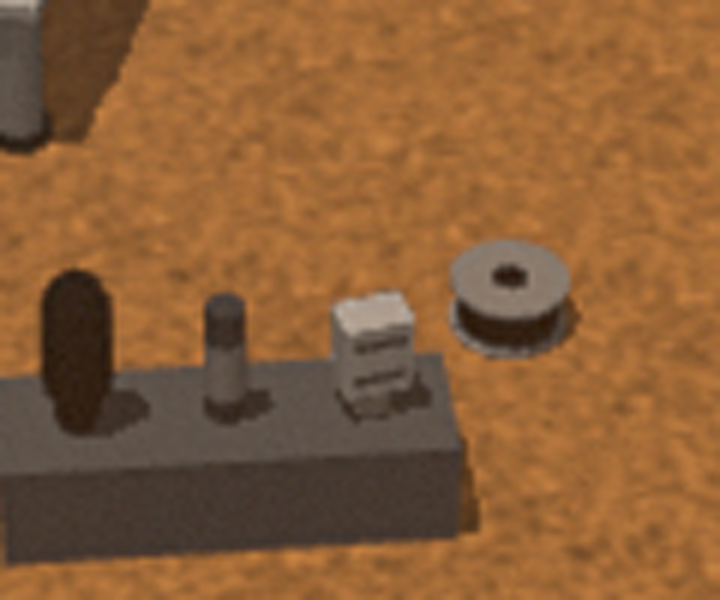

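```bash
cat >> h.py <<'E'
from scipy.spatial.transform import Rotation as Ro
def st():
    o=robot.get_obs(); R=Ro.from_rotvec(o["tcp_rot"]).as_matrix()
    print("t",round(float(o["time"]),2),"pos",np.round(o["position"],4),"yawy",round(float(np.arctan2(R[1,1],R[0,1])),4),"tilt",np.round(R[:2,2],4),"F",np.round(o["wrist_force"],1),"M",np.round(o["moment"],2),"open",round(float(o["opening"]),4))
    return o,R
def go(tgt,yaw=None):
    o,R=st(); d=R.T@(np.array(tgt)-o["position"])*1000
    y=np.arctan2(R[1,1],R[0,1]); t=0 if yaw is None else -np.degrees((yaw-y+np.pi)%(2*np.pi)-np.pi)
    print("shift mm",np.round(d,1),"turn",round(t,1))
E
python3 - <<'E'
from h import *
go([.4544,.1575,.231],1.913); go([.4544,.1575,.130],1.913); go([.4544,.1575,.051],1.913)
E
```

```text
t 1.6 pos [0.1648 0.6029 0.2313] yawy 1.304 tilt [0.     0.0001] F [-0.6  0.  -0.1] M [ 0.01  0.01 -0.01] open 0.0852
shift mm [-3.968e+02 -3.533e+02  3.000e-01] turn -34.9
t 1.6 pos [0.1648 0.6029 0.2313] yawy 1.304 tilt [0.     0.0001] F [-0.6  0.  -0.1] M [ 0.01  0.01 -0.01] open 0.0852
shift mm [-396.8 -353.3  101.3] turn -34.9
t 1.6 pos [0.1648 0.6029 0.2313] yawy 1.304 tilt [0.     0.0001] F [-0.6  0.  -0.1] M [ 0.01  0.01 -0.01] open 0.0852
shift mm [-396.8 -353.3  180.3] turn -34.9
```

drive_tool:
  rows:
    - [50,-30,-27,0,0]
    - [50,-60,-54,0,0]
    - [50,-90,-80,0,0]
    - [50,-120,-107,0,0]
    - [50,-150,-134,0,0]

```text
time: 2.02
position: [0.2747, 0.4325, 0.2314]
tcp_rot: [0.417, 3.114, 0.0]
wrist_force: [1.0, 1.2, -0.8]
opening: 0.0498
```

drive_tool:
  rows:
    - [50,-30,-27,0,-7]
    - [50,-60,-54,0,-14]
    - [50,-90,-80,0,-21]
    - [50,-120,-107,0,-28]
    - [50,-150,-134,0,-35]

```text
time: 2.43
position: [0.3737, 0.2807, 0.2315]
tcp_rot: [-0.442, 3.11, 0.0]
wrist_force: [1.1, 0.7, 0.8]
opening: 0.0497
```

Run:
```python
from h import *
go([.4544,.1575,.231],1.913)
```

```text
t 2.43 pos [0.3737 0.2807 0.2315] yawy 1.8533 tilt [0.0005 0.0003] F [1.1 0.7 0.8] M [ 0.04  0.01 -0.06] open 0.0497
shift mm [ -43.2 -140.8    0.5] turn -3.4
```

drive_tool:
  rows:
    - [50,-8,-31,10,0]
    - [50,-15,-63,20,0]
    - [50,-23,-94,40,0]
    - [50,-30,-125,60,0]
    - [50,-30,-125,80,0]

```text
time: 2.85
position: [0.4384, 0.1668, 0.1508]
tcp_rot: [-0.428, 3.11, -0.0]
wrist_force: [0.9, 0.6, -0.9]
opening: 0.0502
```

Run:
```python
from h import *
c=vision.camera("top");save(c,"t1.png",(170,180,330,300),5)
s=vision.camera("side");u=proj(s,[.454,.157,.09])[0].astype(int);save(s,"s1.png",(u[0]-70,u[1]-60,u[0]+70,u[1]+50),5)
go([.4544,.1575,.052],1.913)
```

```text
t 2.95 pos [0.4354 0.1689 0.1493] yawy 1.8452 tilt [-0.0042 -0.0009] F [-0.4  0.2  0.2] M [-0.01 -0.06 -0.02] open 0.0502
shift mm [-15.6 -16.2  97.2] turn -3.9
```

View pics/t1.png

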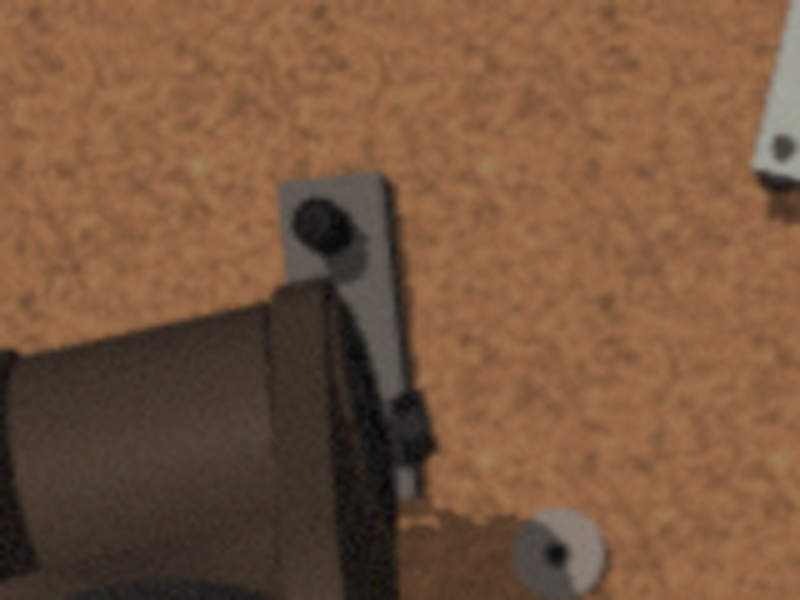

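View pics/s1.png

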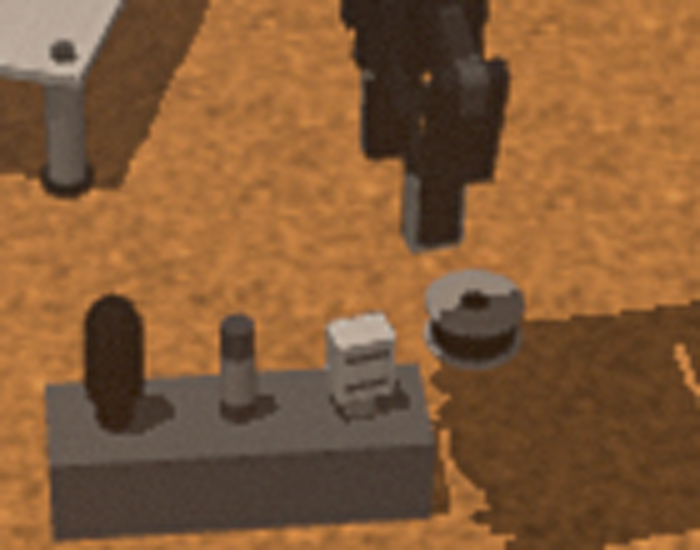

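drive_tool:
  rows:
    - [50,-5,-5,5,-2]
    - [50,-10,-10,12,-4]
    - [50,-15.6,-16.2,20,-4]
    - [50,-15.6,-16.2,30,-4]
    - [50,-15.6,-16.2,30,-4]

```text
time: 3.37
position: [0.4552, 0.1592, 0.1206]
tcp_rot: [0.541, -3.093, -0.0]
wrist_force: [0.3, -0.2, -0.0]
opening: 0.0501
```

Run:
```python
from h import *
s=vision.camera("side");u=proj(s,[.454,.157,.09])[0].astype(int);save(s,"s2.png",(u[0]-70,u[1]-60,u[0]+70,u[1]+50),5)
go([.4544,.1575,.052],1.913)
```

```text
t 3.42 pos [0.4552 0.1593 0.1213] yawy 1.9174 tilt [-0.001  -0.0001] F [-0.9 -0.2  0.4] M [-0. -0. -0.] open 0.0501
shift mm [ 1.3 -1.4 69.3] turn 0.2
```

View pics/s2.png

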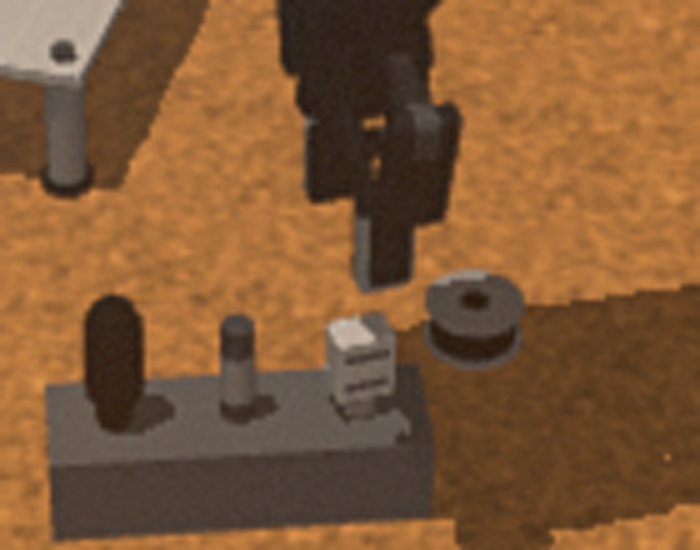

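drive_tool:
  rows:
    - [50,1.3,-1.4,15,0]
    - [50,1.3,-1.4,35,0]
    - [50,1.3,-1.4,55,0]
    - [50,1.3,-1.4,69,0]
    - [50,1.3,-1.4,69,0]

```text
time: 3.83
position: [0.4539, 0.1574, 0.051]
tcp_rot: [0.542, -3.092, -0.0]
wrist_force: [0.3, -1.1, 0.7]
opening: 0.0504
```

Run:
```python
from h import *
s=vision.camera("side");u=proj(s,[.454,.157,.09])[0].astype(int);save(s,"s3.png",(u[0]-70,u[1]-60,u[0]+70,u[1]+50),5)
go([.4544,.1575,.052],1.913)
```

```text
t 3.88 pos [0.4544 0.1574 0.0522] yawy 1.9177 tilt [-0.0016 -0.0002] F [ 0.1  0.1 -0.8] M [-0.03  0.02  0.02] open 0.0505
shift mm [-0.   0.   0.2] turn 0.3
```

View pics/s3.png

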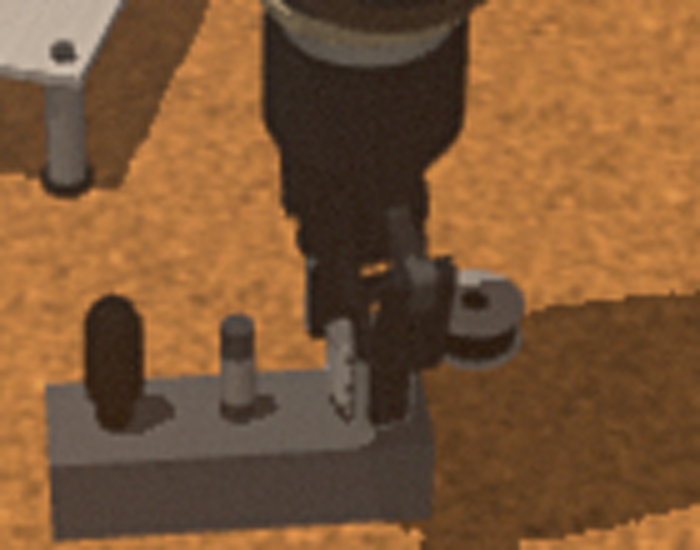

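The finger beside the pin is 5.6 px to its right, which is 8.5 mm and matches the 20° grasp yaw. Closing now.

drive_tool:
  rows:
    - [40,0,0,0,0]
    - [30,0,0,0,0]
    - [22,0,0,0,0]
    - [14,0,0,0,0]
    - [10,0,0,0,0]
  squeeze: 40

```text
time: 4.3
position: [0.4548, 0.1579, 0.0532]
tcp_rot: [-0.541, 3.093, 0.002]
wrist_force: [-2.3, 8.9, 4.5]
opening: 0.0155
```

drive_tool:
  rows:
    - [5,0,0,0,0]
    - [0,0,0,0,0]
    - [0,0,0,0,0]
    - [0,0,0,0,0]
    - [0,0,0,0,0]
  squeeze: 60

```text
time: 4.72
position: [0.4548, 0.1579, 0.0531]
tcp_rot: [-0.541, 3.093, 0.001]
wrist_force: [-2.7, 7.7, 3.6]
opening: 0.0152
```

Run:
```python
from h import *
st()
```

```text
t 4.72 pos [0.4548 0.1579 0.0531] yawy 1.9173 tilt [0.0012 0.0011] F [-2.7  7.7  3.6] M [1.6  0.43 0.01] open 0.0152
```

drive_tool:
  rows:
    - [0,0,0.5,-5,0]
    - [0,0,0.5,-15,0]
    - [0,0,0.5,-30,0]
    - [0,0,0.5,-50,0]
    - [0,0,0.5,-75,0]

```text
time: 5.13
position: [0.454, 0.1574, 0.1282]
tcp_rot: [0.542, -3.093, 0.0]
wrist_force: [0.2, -0.6, -1.9]
opening: 0.0148
```

drive_tool:
  rows:
    - [0,0,0,-20,0]
    - [0,0,0,-35,0]
    - [0,0,0,-40,0]
    - [0,0,0,-40,0]
    - [0,0,0,-40,0]

```text
time: 5.55
position: [0.4543, 0.1575, 0.1672]
tcp_rot: [-0.542, 3.094, 0.0]
wrist_force: [-0.1, 0.3, -0.9]
opening: 0.015
```

Run:
```python
from h import *
o,_=st()
s=vision.camera("side");p=o["position"];u=proj(s,p)[0].astype(int);save(s,"s4.png",(u[0]-50,u[1]-40,u[0]+50,u[1]+50),7);print(u)
for l in("pin","pin_tip","pin_grip"): print(l,[(np.round(w(s,d["at"]),4).tolist(),round(d["p"],2)) for d in find_in(s,l)[:2]])
# expected tip below TCP
for dz in(.019+.0,): pass
print(proj(s,p+[0,0,-.0345]), proj(s,p))
```

```text
t 5.55 pos [0.4543 0.1575 0.1672] yawy 1.9176 tilt [0.0001 0.    ] F [-0.1  0.3 -0.9] M [ 0.02 -0.01  0.01] open 0.015
[344 260]
pin [([0.6382, -0.1481, 0.0932], 0.48), ([0.4528, 0.1601, 0.1614], 0.45)]
pin_tip [([0.4534, 0.1617, 0.1606], 0.47)]
pin_grip [([0.4536, 0.1673, 0.1647], 0.6)]
[[344.20467278 275.14012632]] [[344.61830708 260.51833496]]
```

View pics/s4.png

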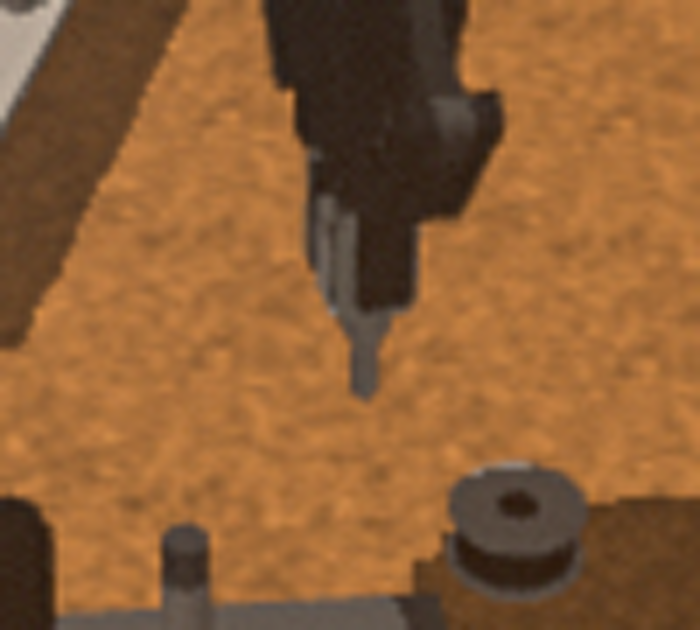

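Run:
```python
from h import *
go([.5803,-.1496,.1672])
c=vision.camera("top");save(c,"t2.png",(350,180,420,240),10)
print([(np.round(w(c,d["at"]),4).tolist(),round(d["p"],2)) for d in find_in(c,"lug_hole")[:2]])
g=c["color"].mean(2)[200:225,370:410]; print(g[6:16,4:16].astype(int)); print(g[8:22,20:34].astype(int))
```

```text
t 5.75 pos [0.4542 0.1575 0.1665] yawy 1.9176 tilt [-0.0017 -0.0003] F [ 1.  -0.5 -1. ] M [ 0.04 -0.04 -0.03] open 0.015
shift mm [ -14.2 -331.7   -0.9] turn 0
[([0.6397, -0.1543, 0.0959], 0.97)]
[[122 131 144 152 155 151 154 157 158 157 152 155]
 [124 141 157 156 154 151 153 152 158 156 154 154]
 [132 151 157 158 145 132 126 135 150 153 154 155]
 [146 157 158 149 118  86  77  93 135 154 155 156]
 [152 159 158 141 108  86  83  82 127 149 156 152]
 [155 157 155 149 132 123 117 103 133 154 155 154]
 [156 156 158 155 144 135 129 123 144 157 158 151]
 [145 154 155 156 157 148 148 149 156 157 154 128]
 [102 130 147 156 156 158 157 155 158 158 141 103]
 [ 75  86 116 137 148 153 158 159 156 149 120  96]]
[[118 126 121 121 125 125 127 121 123 122 122 119 119 119]
 [120 121 119 117 122 125 123 123 124 122 124 120 121 120]
 [117 120 120 118 121 122 124 124 121 120 123 119 119 121]
 [118 119 119 116 121 122 122 121 120 124 121 121 119 120]
 [117 120 118 117 117 121 116 114 118 120 119 119 120 123]
 [119 120 121 119 117 103  82  72  98 116 119 121 119 123]
 [123 121 118 118 108  67  36  34  72 105 118 120 121 119]
 [120 122 120 117  99  60  18  29  51 103 117 121 116 119]
 [113 118 122 118 108  69  43  41  70 108 122 120 122 121]
 [113 117 119 118 117 102  83  81 104 119 120 122 119 120]
 [110 116 122 119 119 117 120 122 120 124 120 121 119 120]
 [113 115 122 119 118 121 123 125 123 121 121 121 120 120]
 [115 117 122 120 121 119 122 124 121 124 120 124 120 118]
 [123 120 120 120 121 120 122 121 122 122 120 121 119 118]]
```

View pics/t2.png

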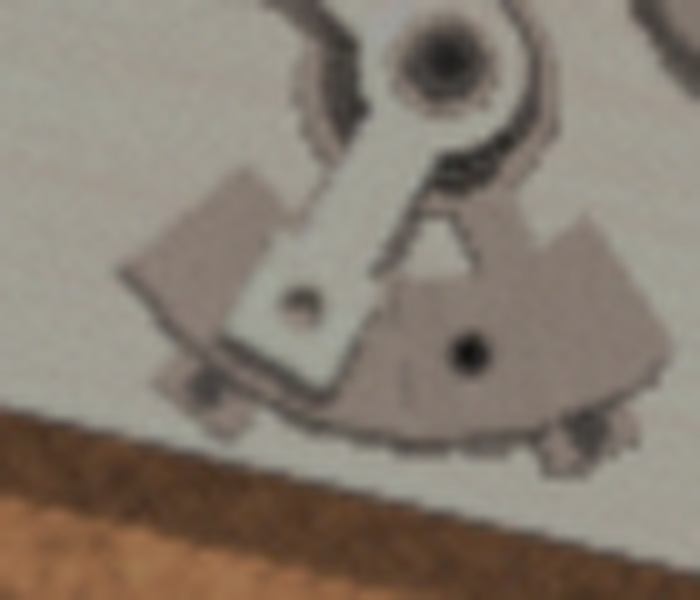

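Run:
```python
from h import *
c=vision.camera("top")
g=c["color"].mean(2)
def cen(x0,y0,x1,y1,bg):
    wt=np.clip(bg-10-g[y0:y1,x0:x1],0,None)>8; wt=np.clip(bg-g[y0:y1,x0:x1],0,bg*.35)*wt; yy,xx=np.mgrid[y0:y1,x0:x1]; return (xx*wt).sum()/wt.sum(),(yy*wt).sum()/wt.sum()
a=cen(377,207,384,214,156); b=cen(392,211,402,219,120); print(a,b)
L=ray(c,a,.098);H=ray(c,b,.084);P=ray(c,(394.7,186),.104);print(L,H,P)
for q in(L,H): d=q-P; print(np.hypot(*d[:2]),np.arctan2(d[1],d[0])%6.2832)
go([L[0],L[1],.1672])
```

```text
(np.float64(379.9433677321923), np.float64(209.96207735548282)) (np.float64(396.39515042658286), np.float64(214.92366412213744))
[ 0.58122386 -0.15058161  0.098     ] [ 0.57230716 -0.18858266  0.084     ] [ 0.63326637 -0.1826446   0.104     ]
0.06112658464091287 2.589424505828761
0.061247749042775114 3.238711283114596
t 5.9 pos [0.4544 0.1576 0.1668] yawy 1.9177 tilt [-0.0009 -0.0001] F [-0.7 -0.2 -0.3] M [ 0.02 -0.08  0.01] open 0.0147
shift mm [ -14.5 -332.9   -0.5] turn 0
```

drive_tool:
  rows:
    - [0,-1,-15,0,0]
    - [0,-2,-45,0,0]
    - [0,-4,-80,0,0]
    - [0,-5,-115,0,0]
    - [0,-7,-150,0,0]

```text
time: 6.32
position: [0.5124, 0.0175, 0.1671]
tcp_rot: [0.543, -3.094, -0.0]
wrist_force: [0.4, 0.6, -0.2]
opening: 0.0149
```

drive_tool:
  rows:
    - [0,-1,-30,0,0]
    - [0,-2,-60,0,0]
    - [0,-4,-90,0,0]
    - [0,-5,-120,0,0]
    - [0,-5,-120,0,0]

```text
time: 6.73
position: [0.5594, -0.0964, 0.1668]
tcp_rot: [-0.537, 3.094, -0.002]
wrist_force: [-0.1, 0.4, -0.8]
opening: 0.0151
```

Run:
```python
from h import *
go([.5810,-.1503,.1500],1.9177)
```

```text
t 6.73 pos [ 0.5594 -0.0964  0.1668] yawy 1.9147 tilt [ 0.0012 -0.0009] F [-0.1  0.4 -0.8] M [-0.01  0.07 -0.01] open 0.0151
shift mm [ -2.2 -58.   16.9] turn -0.2
```

drive_tool:
  rows:
    - [0,0,-20,0,0]
    - [0,-1,-40,0,0]
    - [0,-2.2,-58,5,0]
    - [0,-2.2,-58,12,0]
    - [0,-2.2,-58,17,0]

```text
time: 7.15
position: [0.5792, -0.1465, 0.1489]
tcp_rot: [0.54, -3.094, -0.001]
wrist_force: [-0.9, 0.4, -1.4]
opening: 0.0152
```

Run:
```python
from h import *
go([.5810,-.1503,.1400],1.9177)
s=vision.camera("side");save(s,"s5.png",(250,160,340,230),8)
o=robot.get_obs()["position"]
print("pred tip",proj(s,o-[0,0,.0371]),"lug",proj(s,[.5810,-.1503,.098]))
c=vision.camera("top");save(c,"t5.png",(340,160,430,230),8)
```

```text
t 7.15 pos [ 0.5792 -0.1465  0.1489] yawy 1.9165 tilt [-0.0012  0.0006] F [-0.9  0.4 -1.4] M [0.01 0.01 0.07] open 0.0152
shift mm [-0.4 -4.2  8.9] turn -0.1
pred tip [[290.52433571 200.75876623]] lug [[289.77394513 204.45200968]]
```

View pics/s5.png

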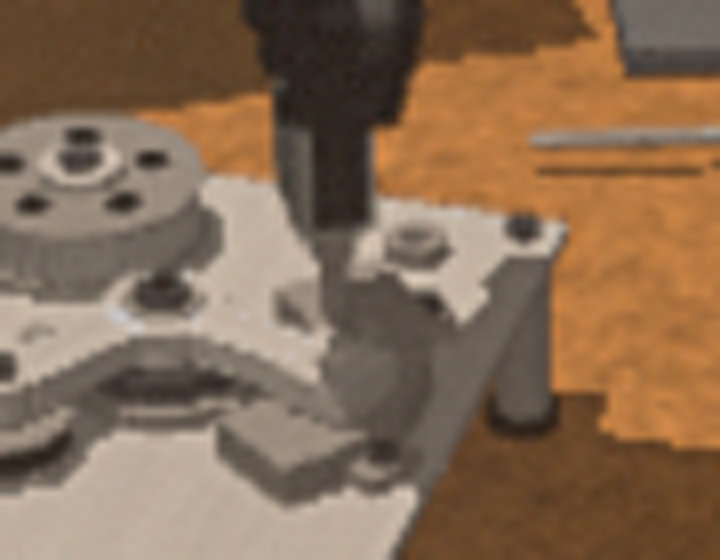

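View pics/t5.png

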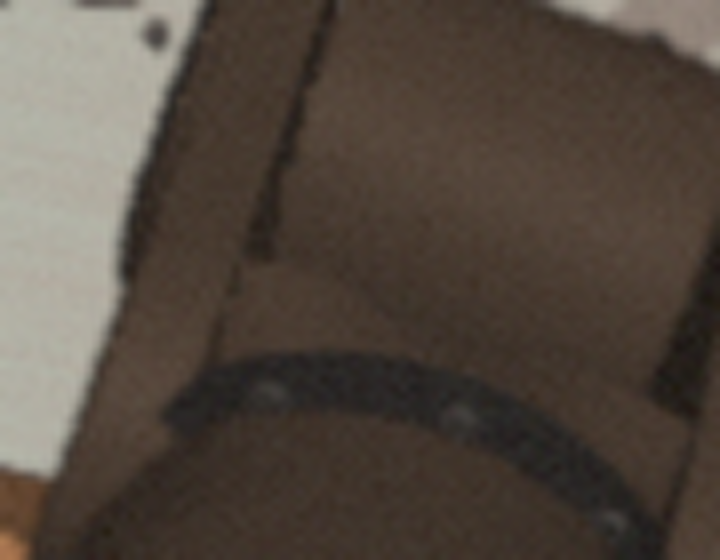

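drive_tool:
  rows:
    - [0,-0.4,-2,0,0]
    - [0,-0.4,-4.2,0,0]
    - [0,-0.4,-4.2,3,0]
    - [0,-0.4,-4.2,6,0]
    - [0,-0.4,-4.2,9,0]

```text
time: 7.67
position: [0.5812, -0.1496, 0.1411]
tcp_rot: [-0.542, 3.094, -0.0]
wrist_force: [0.7, -0.1, -1.6]
opening: 0.0148
```

drive_tool:
  rows:
    - [0,0,0,1,0]
    - [0,0,0,2,0]
    - [0,0,0,3,0]
    - [0,0,0,4,0]
    - [0,0,0,5,0]

```text
time: 8.08
position: [0.5812, -0.1498, 0.1362]
tcp_rot: [-0.542, 3.094, 0.0]
wrist_force: [-0.5, 0.0, -1.1]
opening: 0.015
```

Run:
```python
from h import *
go([.5810,-.1503,.1290],1.9177)
s=vision.camera("side");save(s,"s6.png",(250,160,340,230),8)
```

```text
t 8.08 pos [ 0.5812 -0.1498  0.1362] yawy 1.9177 tilt [0.0001 0.    ] F [-0.5  0.  -1.1] M [-0.02  0.02  0.04] open 0.015
shift mm [ 0.4 -0.4  7.2] turn -0.0
```

View pics/s6.png

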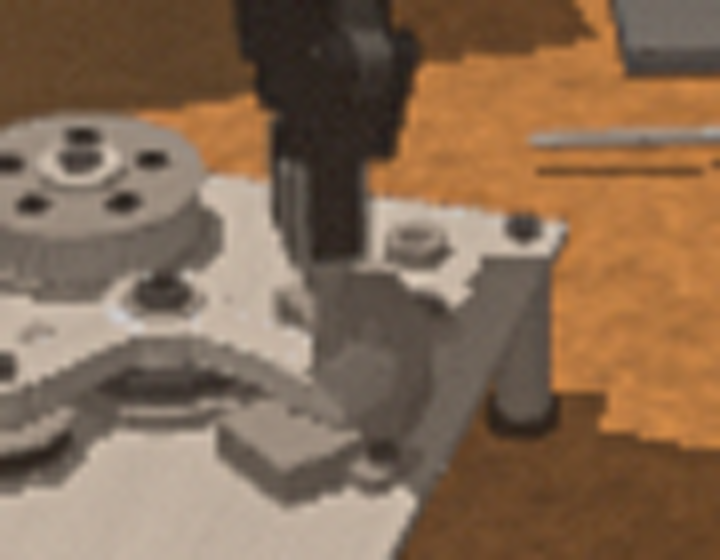

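The pin tip sits just above the lug, at about crop (335,345), and the wrist force is about zero. I'll lower in 1 mm steps and watch the force.

drive_tool:
  rows:
    - [0,0.2,-0.2,1,0]
    - [0,0.2,-0.2,2,0]
    - [0,0.2,-0.2,3,0]
    - [0,0.2,-0.2,3,0]
    - [0,0.2,-0.2,3,0]

```text
time: 8.55
position: [0.5811, -0.1501, 0.1332]
tcp_rot: [0.542, -3.094, -0.0]
wrist_force: [-0.1, -0.6, -0.8]
opening: 0.0148
```

drive_tool:
  rows:
    - [0,0,0,1,0]
    - [0,0,0,2,0]
    - [0,0,0,3,0]
    - [0,0,0,3,0]
    - [0,0,0,3,0]

```text
time: 8.97
position: [0.581, -0.1501, 0.1302]
tcp_rot: [0.542, -3.094, -0.0]
wrist_force: [-0.8, 0.4, -1.6]
opening: 0.0148
```

drive_tool:
  rows:
    - [0,0,0,1,0]
    - [0,0,0,2.5,0]
    - [0,0,0,4,0]
    - [0,0,0,5.5,0]
    - [0,0,0,6.5,0]

```text
time: 9.38
position: [0.581, -0.15, 0.1235]
tcp_rot: [0.542, -3.094, -0.0]
wrist_force: [-1.8, -0.3, -0.4]
opening: 0.0149
```

drive_tool:
  rows:
    - [0,0,0,0,0]
    - [0,0,0,0.5,0]
    - [0,0,0,1,0]
    - [0,0,0,1,0]
    - [0,0,0,1,0]

```text
time: 9.8
position: [0.5811, -0.1501, 0.1228]
tcp_rot: [0.542, -3.094, -0.0]
wrist_force: [-0.9, -0.9, -0.2]
opening: 0.0147
```

```bash
cat >> h.py <<'E'
P=np.array([.634,-.182])
def arc(q,r=.062):
    a=2.598+q; return P+r*np.array([np.cos(a),np.sin(a)])
E
python3 - <<'E'
from h import *
o,R=st()
for q in np.arange(.04,.68,.04):
    p=arc(q); print(round(q,2),np.round(p,4),np.round(R.T@(np.array([p[0],p[1],o["position"][2]])-o["position"])*1000,1))
E
```

```text
t 9.8 pos [ 0.5811 -0.1501  0.1228] yawy 1.9177 tilt [-0.0001  0.0001] F [-0.9 -0.9 -0.2] M [-0.02  0.31  0.02] open 0.0147
0.04 [ 0.5797 -0.1521] [ 2.  -1.4 -0. ]
0.08 [ 0.5785 -0.1543] [ 3.8 -3.1 -0. ]
0.12 [ 0.5775 -0.1565] [ 5.6 -4.9 -0. ]
0.16 [ 0.5765 -0.1588] [ 7.3 -6.7 -0. ]
0.2 [ 0.5756 -0.1611] [ 8.9 -8.6 -0. ]
0.24 [ 0.5748 -0.1635] [ 10.4 -10.5  -0. ]
0.28 [ 0.5741 -0.1658] [ 11.9 -12.5  -0. ]
0.32 [ 0.5735 -0.1683] [ 13.3 -14.6  -0. ]
0.36 [ 0.573  -0.1707] [ 14.6 -16.7  -0. ]
0.4 [ 0.5726 -0.1731] [ 15.8 -18.8  -0. ]
0.44 [ 0.5723 -0.1756] [ 16.9 -21.   -0. ]
0.48 [ 0.5721 -0.1781] [ 17.9 -23.3  -0. ]
0.52 [ 0.572  -0.1805] [ 18.9 -25.6  -0. ]
0.56 [ 0.572 -0.183] [ 19.7 -27.9  -0. ]
0.6 [ 0.5721 -0.1855] [ 20.5 -30.3  -0. ]
0.64 [ 0.5723 -0.188 ] [ 21.1 -32.7  -0. ]
```

drive_tool:
  rows:
    - [0,1.0,-0.7,0,0]
    - [0,2.9,-2.2,0,0]
    - [0,4.7,-4.0,0,0]
    - [0,6.5,-5.8,0,0]
    - [0,8.1,-7.6,0,0]

```text
time: 10.22
position: [0.576, -0.16, 0.1228]
tcp_rot: [-0.542, 3.094, 0.0]
wrist_force: [0.8, 3.5, -1.3]
opening: 0.0152
```

Run:
```python
from h import *
o,R=st()
d=o["position"][:2]-P; print(np.hypot(*d),np.arctan2(d[1],d[0])%6.2832-2.598)
s=vision.camera("side");save(s,"s7.png",(250,160,340,230),8)
```

```text
t 10.22 pos [ 0.576  -0.16    0.1228] yawy 1.9176 tilt [0.0002 0.0004] F [ 0.8  3.5 -1.3] M [ 0.78 -0.22 -0.05] open 0.0152
0.061979183077959375 0.18125554231138663
```

View pics/s7.png

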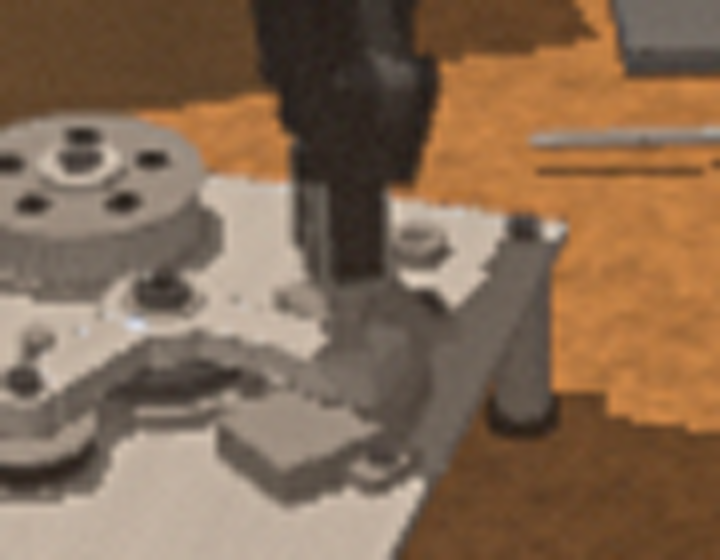

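drive_tool:
  rows:
    - [0,1.6,-2.0,0,0]
    - [0,3.8,-4.9,0,0]
    - [0,5.2,-7.0,0,0]
    - [0,6.5,-9.1,0,0]
    - [0,7.7,-11.2,0,0]

```text
time: 10.68
position: [0.5726, -0.1734, 0.1228]
tcp_rot: [-0.542, 3.094, 0.0]
wrist_force: [2.1, 4.3, -1.2]
opening: 0.0151
```

drive_tool:
  rows:
    - [0,1.1,-2.2,0,0]
    - [0,2.1,-4.5,0,0]
    - [0,3.1,-6.8,0,0]
    - [0,3.9,-9.1,0,0]
    - [0,4.3,-10.3,0,0]

```text
time: 11.1
position: [0.572, -0.1844, 0.1227]
tcp_rot: [0.542, -3.094, -0.001]
wrist_force: [1.9, 5.2, -1.2]
opening: 0.0153
```

Run:
```python
from h import *
o,R=st()
d=o["position"][:2]-P; print(np.hypot(*d),np.arctan2(d[1],d[0])%6.2832-2.598)
s=vision.camera("side");save(s,"s8.png",(250,160,340,230),8)
```

```text
t 11.1 pos [ 0.572  -0.1844  0.1227] yawy 1.9174 tilt [-0.0002  0.0005] F [ 1.9  5.2 -1.2] M [ 1.14 -0.23 -0.  ] open 0.0153
0.06205480153788286 0.5830373124982224
```

View pics/s8.png

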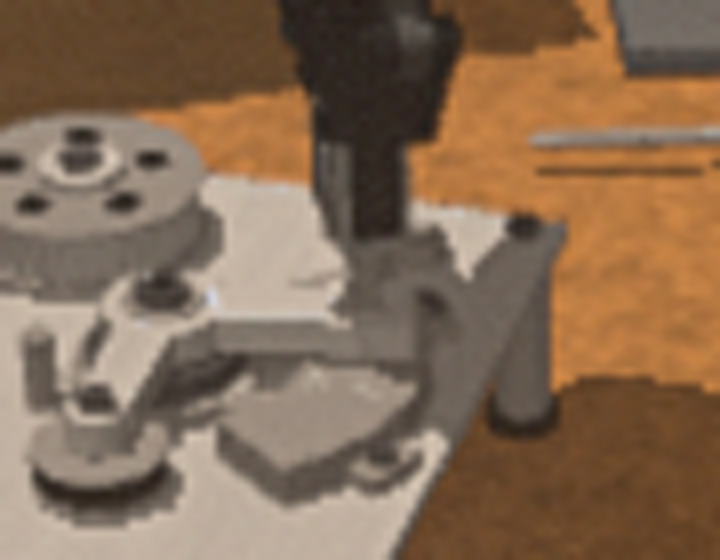

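drive_tool:
  rows:
    - [0,0.3,-1.2,0,0]
    - [0,0.6,-2.4,0,0]
    - [0,0.9,-3.4,0,0]
    - [0,1.1,-4.1,0,0]
    - [0,1.1,-4.1,0,0]

```text
time: 11.57
position: [0.5723, -0.1885, 0.1227]
tcp_rot: [0.542, -3.094, -0.001]
wrist_force: [0.5, 6.4, -0.4]
opening: 0.0152
```

drive_tool:
  rows:
    - [0,0,0,0.5,0]
    - [0,0,0,1,0]
    - [0,0,0,1.5,0]
    - [0,0,0,2,0]
    - [0,0,0,2.5,0]

```text
time: 11.98
position: [0.5722, -0.1885, 0.1205]
tcp_rot: [0.542, -3.094, -0.001]
wrist_force: [-0.6, 6.0, 3.0]
opening: 0.0152
```

Run:
```python
from h import *
st()
```

```text
t 11.98 pos [ 0.5722 -0.1885  0.1205] yawy 1.9177 tilt [-0.0005  0.0004] F [-0.6  6.   3. ] M [1.06 0.18 0.  ] open 0.0152
```

drive_tool:
  rows:
    - [0,0,0,0.3,0]
    - [0,0,0,0.6,0]
    - [0,0,0,0.9,0]
    - [0,0,0,1.2,0]
    - [0,0,0,1.2,0]

```text
time: 12.4
position: [0.5721, -0.1885, 0.1193]
tcp_rot: [0.542, -3.094, -0.001]
wrist_force: [-0.9, 5.8, 2.0]
opening: 0.0151
```

drive_tool:
  rows:
    - [0,0,0,0.5,0]
    - [0,0,0,1.0,0]
    - [0,0,0,1.5,0]
    - [0,0,0,2,0]
    - [0,0,0,2,0]

```text
time: 12.82
position: [0.5721, -0.1885, 0.1172]
tcp_rot: [0.542, -3.094, -0.001]
wrist_force: [-0.8, 5.3, 1.8]
opening: 0.0153
```

drive_tool:
  rows:
    - [0,0,0,0.5,0]
    - [0,0,0,1.0,0]
    - [0,0,0,1.5,0]
    - [0,0,0,2,0]
    - [0,0,0,2.5,0]

```text
time: 13.23
position: [0.5721, -0.1885, 0.1148]
tcp_rot: [0.542, -3.094, -0.001]
wrist_force: [-1.0, 4.4, 3.4]
opening: 0.0148
```

drive_tool:
  rows:
    - [0,0,0,0.5,0]
    - [0,0,0,1.0,0]
    - [0,0,0,1.5,0]
    - [0,0,0,2,0]
    - [0,0,0,2,0]

```text
time: 13.65
position: [0.5721, -0.1885, 0.1127]
tcp_rot: [0.542, -3.094, -0.001]
wrist_force: [-0.9, 6.3, 2.9]
opening: 0.0147
```

Expected home height is 0.111. I'll continue in small steps until the shoulder seats.

drive_tool:
  rows:
    - [0,0,0,0.4,0]
    - [0,0,0,0.8,0]
    - [0,0,0,1.2,0]
    - [0,0,0,1.5,0]
    - [0,0,0,1.5,0]

```text
time: 14.07
position: [0.5721, -0.1885, 0.1113]
tcp_rot: [0.542, -3.094, -0.001]
wrist_force: [-1.3, 5.9, 2.5]
opening: 0.015
```

drive_tool:
  rows:
    - [0,0,0,0.2,0]
    - [0,0,0,0.4,0]
    - [0,0,0,0.6,0]
    - [0,0,0,0.8,0]
    - [0,0,0,0.8,0]

```text
time: 14.48
position: [0.5722, -0.1886, 0.1111]
tcp_rot: [0.542, -3.094, 0.0]
wrist_force: [-3.5, 4.7, 9.8]
opening: 0.0151
```

Run:
```python
from h import *
st()
s=vision.camera("side");save(s,"s9.png",(250,160,340,230),8)
```

```text
t 14.48 pos [ 0.5722 -0.1886  0.1111] yawy 1.9177 tilt [-0.0002 -0.0001] F [-3.5  4.7  9.8] M [ 0.98  0.56 -0.03] open 0.0151
```

View pics/s9.png

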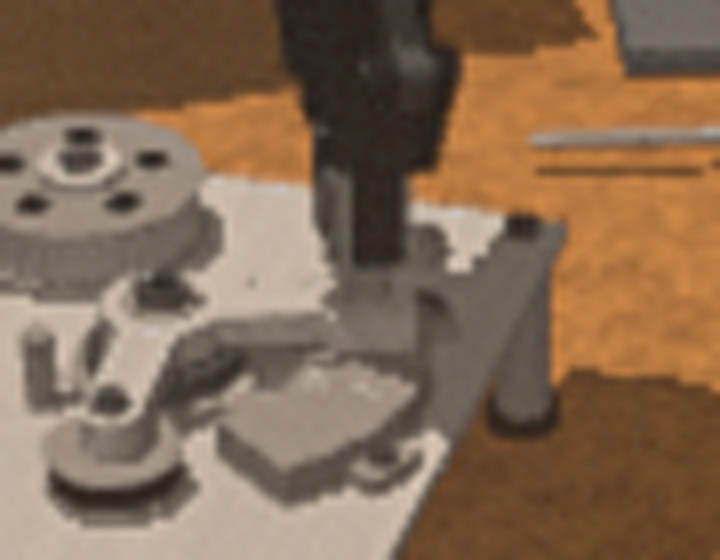

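Pin stopped at 0.1111 with 10 N, which is the expected home height. Before releasing I'll ease off the downward press and let the spring load transfer gently to the pin.

drive_tool:
  rows:
    - [0,0,0,-0.4,0]
    - [0,-0.1,0.2,-0.4,0]
    - [0,-0.1,0.4,-0.4,0]
    - [0,-0.2,0.6,-0.4,0]
    - [0,-0.2,0.6,-0.4,0]

```text
time: 14.95
position: [0.5722, -0.1882, 0.1112]
tcp_rot: [0.542, -3.094, 0.001]
wrist_force: [-2.3, 3.3, 5.3]
opening: 0.0147
```

drive_tool:
  rows:
    - [0,0,0.2,0,0]
    - [0,0,0.4,0,0]
    - [0,-0.1,0.6,0,0]
    - [0,-0.2,0.6,0,0]
    - [0,-0.2,0.6,0,0]

```text
time: 15.37
position: [0.5721, -0.188, 0.1112]
tcp_rot: [0.542, -3.094, 0.002]
wrist_force: [-3.3, 0.0, 5.6]
opening: 0.0147
```

drive_tool:
  rows:
    - [14,0,0,0,0]
    - [16,0,0,0,0]
    - [18,0,0,0,0]
    - [21,0,0,0,0]
    - [25,0,0,0,0]
  squeeze: 20

```text
time: 15.78
position: [0.5726, -0.1876, 0.1106]
tcp_rot: [-0.542, 3.094, -0.001]
wrist_force: [-0.5, -0.2, 0.8]
opening: 0.0251
```

drive_tool:
  rows:
    - [35,0,0,0,0]
    - [45,0,0,0,0]
    - [50,0,0,0,0]
    - [50,0,0,0,0]
    - [50,0,0,0,0]

```text
time: 16.2
position: [0.5725, -0.1873, 0.1107]
tcp_rot: [-0.542, 3.094, 0.0]
wrist_force: [0.4, -0.7, -0.4]
opening: 0.05
```

Run:
```python
from h import *
st()
s=vision.camera("side");save(s,"s10.png",(250,160,340,230),8)
```

```text
t 16.2 pos [ 0.5725 -0.1873  0.1107] yawy 1.9177 tilt [0.0001 0.    ] F [ 0.4 -0.7 -0.4] M [-0.    0.   -0.01] open 0.05
```

View pics/s10.png

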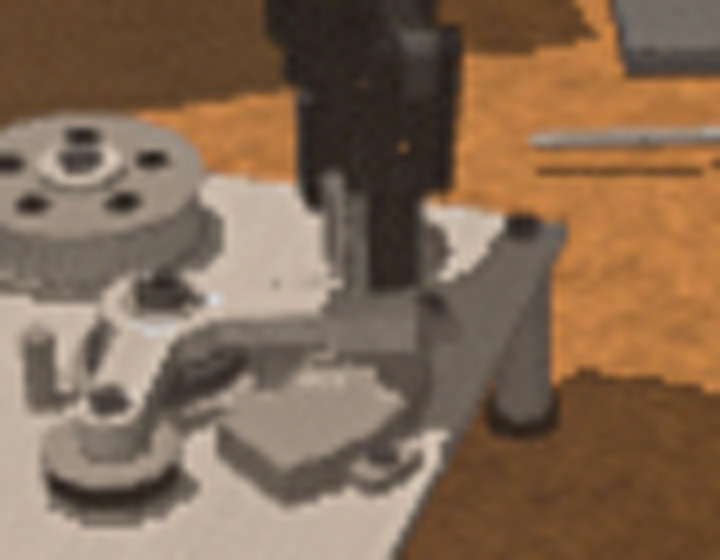

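The fingers are open and the arm is still swung back, with the lug at about crop (370,330). Retreating straight up.

drive_tool:
  rows:
    - [50,0,0,-8,0]
    - [50,0,0,-22,0]
    - [50,0,0,-45,0]
    - [50,0,0,-70,0]
    - [50,0,0,-100,0]

```text
time: 16.67
position: [0.5719, -0.187, 0.2115]
tcp_rot: [0.542, -3.093, -0.002]
wrist_force: [1.0, 0.3, 0.1]
opening: 0.0499
```

drive_tool:
  rows:
    - [50,0,30,0,0]
    - [50,0,60,0,0]
    - [50,0,90,0,0]
    - [50,0,120,0,0]
    - [50,0,150,0,0]

```text
time: 17.08
position: [0.5208, -0.0451, 0.2114]
tcp_rot: [-0.542, 3.094, -0.0]
wrist_force: [0.6, 0.1, -0.1]
opening: 0.0501
```

drive_tool:
  rows:
    - [50,0,30,0,0]
    - [50,0,60,0,0]
    - [50,0,90,0,0]
    - [50,0,90,0,0]
    - [50,0,90,0,0]

```text
time: 17.5
position: [0.4906, 0.0395, 0.2115]
tcp_rot: [-0.546, 3.093, -0.0]
wrist_force: [0.8, 0.2, 0.3]
opening: 0.0498
```

Run:
```python
from h import *
st()
s=vision.camera("side");save(s,"s11.png",(250,160,340,230),8)
c=vision.camera("top");save(c,"t11.png",(340,140,430,230),6);save(c,"t11f.png")
print("home pin top",proj(s,[.5725,-.187,.138]),"origin",proj(s,[.5725,-.187,.098]),proj(c,[.5725,-.187,.138]))
for l in("pin","driver","punch","spacer","spare_wheel"):
  print(l,[(np.round(w(c,d["at"]),4).tolist(),round(d["p"],2)) for d in find_in(c,l)[:2]])
```

```text
t 17.5 pos [0.4906 0.0395 0.2115] yawy 1.9201 tilt [0.0011 0.    ] F [0.8 0.2 0.3] M [-0.06  0.06 -0.  ] open 0.0498
home pin top [[294.04762268 181.86506841]] origin [[294.4447685 196.4799528]] [[399.38732874 211.64950382]]
pin [([0.5688, -0.19, 0.1389], 0.55)]
driver [([0.5482, 0.1698, 0.1004], 0.49), ([0.5303, 0.1848, 0.0415], 0.29)]
punch []
spacer [([0.5592, -0.2503, 0.0768], 0.61)]
spare_wheel []
```

View pics/s11.png

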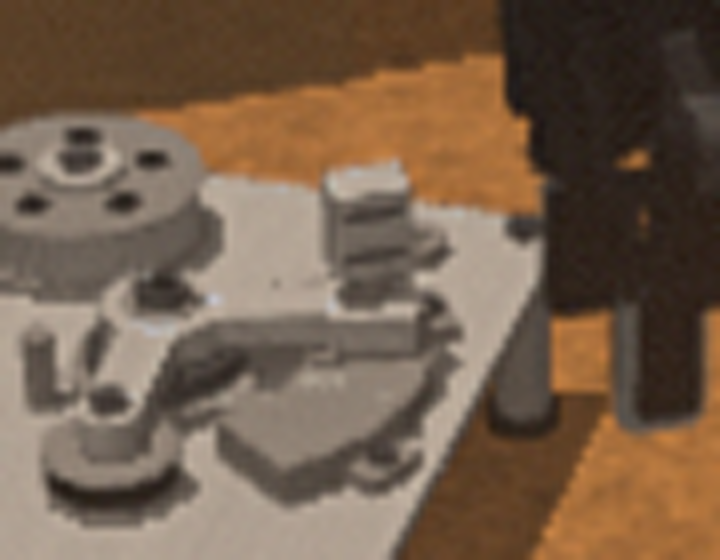

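View pics/t11.png

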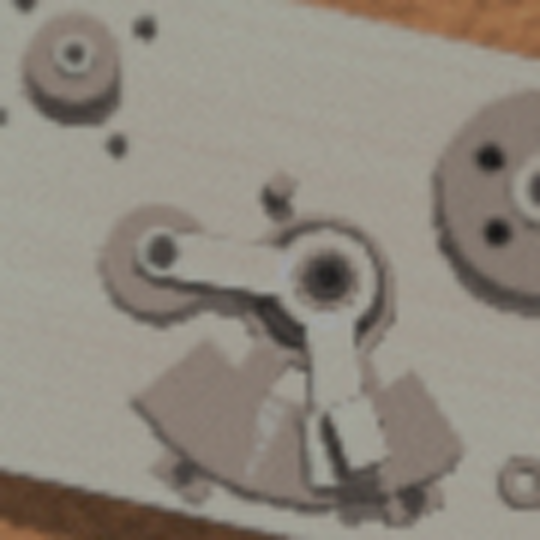

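Side view: the grip's top face is centred near crop (367,183), i.e. row 183 against 182 predicted for home, with the shoulder on the lug and the pin upright. Top view: the grip's top is at (399.2,211.9) against (399.4,211.6) predicted. The arm is locked back, so I'm handing in.

```bash
python3 -c "
from h import *
print(robot.close_job())"
```

```text
the job is handed in; nothing more can be done
None
```

The tension arm is locked back by the pin, and I've handed the job in. No verdict is reported, so success rests on my own checks below.

**What I did:**
- I took the pin from the tool block and lowered it through the lug hole with the arm at rest, meeting almost no resistance.
- With the pin I swung the arm about 0.65 rad, to the locking hole I had measured from above.
- I pressed the pin in until the shoulder seated. It stopped at the expected height, with a vertical wrist force of about 10 N.
- I eased the spring load onto the pin until the side force was about zero, then opened the fingers and backed off.

**Last checks:**
- **Pin and arm:** after release the arm stayed back, and the pin stood upright with its shoulder on the lug. The top of the grip was within about 1 px of its predicted home position in both cameras.
- **Forces:** wrist forces stayed at about 10 N or less in every reading, and the arm never flew back.
- **Bystanders:** the networks found the driver and spacer within about 5 mm of where they started. They did not find the punch or spare wheel in the last picture, and I did not re-measure the screwdriver or adapter. The gripper stayed clear of all four.
- **Camera disagreement:** the side camera read about 1 px off from the top camera. The offset was the same on the pin and the lug, so it cancelled.

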